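Shift the wick winder into third speed

TASK

The wick winder's gear lever stands in its parking slot. Push the lever with the fingertips, through the cross channel of the gate, fully home into the slot marked by the plate with three studs, without running it into any other speed's slot on the way. Do not grip or force the knob, leave the other things on the bench alone, and finish with the robot clear of the lever.

Things in the scene. Friction and masses are not known exactly. Their poses are not given: they have to be found in the camera images.
- gearbox: Grey gear selector box of the wick winder, fixed: 150 (its x) x 170 (its y) mm, base flange 170 x 182, flat steel gate plate on top, 114 mm high. A spool on a spindle sticks out 95 mm from its left side, below the top. Origin: centre of the underside; +x points away from the robot (yaw up to 0.3 rad either way), +y to its left. 'Far' is +x, 'near' -x.
- gate_mid (a point): Middle of the gate plate's top. Solid-walled slots, 14 mm wide, guide the lever's 10 mm stick: a cross channel along the box's y through this point joins a left and a right column, each with a far and a near slot (four corner slots). The fifth, the parking slot, runs from this point to the near side only. Play 2 mm each side at the plate, 4 mm at the knob.
- knob (a point): Centre of the wooden ball knob, 36 mm across, on the lever. Its height over the bench: 198 mm upright, 186 mm at the corners. About 2.3 N at the knob moves the lever; no spring, it stays where it is left. At the start it stands in the parking slot. Over the cross channel the knob has x = 0 in the box's frame and y from -53 to +53 mm (columns at +-50).
- pivot (a point): Cross pivot of the lever inside the box, 22 mm above the box's underside and 176 mm from the knob's centre. The stick is 10 mm thick; it tilts about this point.
- lever_fore (a joint): Fore-and-aft tilt of the lever in rad: 0 in the cross channel, + towards the far side; about +0.235 home in a far slot, -0.235 home in a near slot; -0.13 to -0.22 in the parking slot at the start.
- lever_side (a joint): Sideways tilt of the lever in rad: 0 at the parking slot, + to the left; about +0.287 in the left column, -0.287 in the right column.
- plate_3: White square plate, 42 x 42 x 3 mm, with THREE black round studs (10 mm) in a diagonal row: third speed. It lies on the gate plate beside one of the four corner slots, 36 mm fore or aft and 58 mm sideways of the middle; plates with one, two and four studs mark the other corners. Which plate is where varies. Origin: centre of its underside.
- home_far_left (a point): Where the knob's centre stands when the lever is fully home in the far-left corner slot: +41 mm in x, +48 mm in y, 186 mm up in the box's frame.
- home_far_right (a point): Where the knob's centre stands when the lever is fully home in the far-right corner slot: +41 mm in x, -48 mm in y, 186 mm up in the box's frame.
- home_near_left (a point): Where the knob's centre stands when the lever is fully home in the near-left corner slot: -41 mm in x, +48 mm in y, 186 mm up in the box's frame.
- home_near_right (a point): Where the knob's centre stands when the lever is fully home in the near-right corner slot: -41 mm in x, -48 mm in y, 186 mm up in the box's frame.
- cork_ring: Cork ring, 100 mm across, 30 mm high, loose bystander on the bench to the left of the box. Origin: centre of its underside.
- ball_cluster: Cluster of white balls, about 65 mm across, loose bystander on the bench to the left of the box. Origin: centre of its underside.
- wood_slip: Flat slip of wood, 44 x 150 x 13 mm, loose bystander lying on the bench well to the left of the box. Origin: centre of its underside.

How it is judged:
By the outcome, as a careful person would: the job done as asked, in the order asked, and still so for the second after the job is handed in, with the robot touching nothing.
It also fails if it takes over 42 s, if anything falls off the work surface, if the arm or the gripper's body presses on something with over 40 N, if the wrist force passes 120 N, or if a joint passes its speed limit or range.

ROBOT

A 7-joint arm with a two-finger parallel gripper is mounted at the origin on the work surface; the furniture and walls round the work are solid. World frame = base frame: x ahead of the robot, y to its left, z up, the work surface at z = 0. Lengths are in m, angles in rad, forces in N, time in s.
With the tool pointing down it reaches from about 0.4 to 0.85 m from the base axis. Payload 10.4 kg.
Tool frame: the origin (TCP) lies midway between the tips of the shut fingers; the grasp point (between the pads) lies 19 mm behind it (ctrl.tcp_to_grasp is the distance from the TCP to the grasp point, in m); z points along the fingers, x is the direction in which the jaws open and shut, and the axes are right-handed (so a half turn about z gives the same grasp; the last joint's range is limited). The gripper opens to 85 mm and grips with 20 to 120 N. Pads are 22 mm wide; open, the fingers measure 114 mm over their backs; the gripper's body (76 mm by 85 mm) begins 54 mm behind the grasp point. The pads swing forward as they close: fully open they stand 13 mm farther back than shut.
Start: joints at [1.218, 0.332, -0.065, 1.46, 0.022, 1.35, -0.088], TCP at [0.202, -0.591, 0.231] pointing down, gripper open.
Joint ranges: [-2.6, 2.6], [-0.5, 2.12], [-1.47, 1.34], [0.16, 2.42], [-1.27, 4.41], [0.06, 2.06], [-2.6, 2.6]. Speed limits (rad/s): [2.22, 2.22, 2.79, 2.79, 3.14, 3.14, 3.14].

INTERFACE

Orientations are given as [roll, pitch, yaw] about the fixed x, y, z axes, in that order (R = Rz(yaw) Ry(pitch) Rx(roll)).
In Python, from workcell import ctrl, imaging, workorder gives the robot as it stands.
- The arm moves only by the tool carry_out, never from a script. Its argument "increments" is a list of rows, each an object with "offset": the shift along the tool's x, y, z in m, a list of three; "turn": the turn, a rotation vector about the tool's x, y, z in rad, a list of three. In form: [{"offset": [x, y, z], "turn": [wx, wy, wz]}, ...]. A call has 1 to 20 rows; each row shifts and turns the commanded pose from where the row before left it, along the tool's axes as they then stand; what a row does not reach is not made up. A row lasts 1/12 s, in which the tool goes at most 41.7 mm and 7.16 degrees, less where a joint would pass 70% of its speed; a pose out of reach is approached as far as the arm can. A call with a gripper value outside its range is refused whole. "fingers" is the gripper's target within -1 to 1 (shut at 1, half-way at 0, fully open at -1), set as the call begins (left out, the last holds). The fingers move at their own pace and stop on an object; the grip force is fixed at half the most. Time passes only in rows, so rows that do not move let the fingers close. It gives the time, the measured TCP pose, the force and the opening at its end, in the units of the state.
- ctrl.sense(): the state, without advancing time (a new reading comes with each control period).
- imaging.capture(name): name is "scene" or "top" or "wrist"; returns a dict with "img" (420x560x3 uint8, red, green, blue), "depth" (420x560 float32, m along the optical axis (not along the pixel's ray), 0 where there is no reading), "fov_y" (degrees; the focal length in pixels is half the picture's height over the tangent of half this angle, whatever the lens; pixels are square), "cx", "cy" (the principal point, pixels), "k1" (the pictures are not rectified: a ray, as slopes to the right and down, at radius r is drawn at 1 + k1 r^2 times it, then the intrinsics apply), "rvec" (rotation vector, rad) and "tvec" (3), from world to camera coordinates, as OpenCV has them. Camera axes: x right, y down, z forward; pixel columns grow to the right and rows downward; lengths in m; the calibration is good to about 2 mm. A picture is of the moment at which its call begins.
- workorder.job_done(): hands the job in, once; it reports no verdict.
The state is a dict: "t": time; "q": joint angles; "qvel": joint speeds; "tau": joint torques, N m; "ee_pos": TCP position; "orientation": TCP orientation; "ft_force": force on the tool from outside, world axes, zero at the start; "ft_torque": the same for the moment, N m; "width": finger opening in m.
Only numpy, scipy, OpenCV 4.12 (cv2) and the standard library are available. Lean on these libraries where they do the work, as an engineer would, in place of code of your own. Each camera call takes 0.05 s, during which the arm holds its last target. There are 200 camera calls.

## Working session

There is one attempt and no reset: what is moved stays moved. The work goes in short steps, Python scripts to look and compute and a tool call to move; the robot and the scene stay as the last step left them, time stands still between calls to the robot, and variables do not carry over. Pictures are saved under pics/ and viewed, about 8 in all and at most 12, crops included, and the job is handed in when it is done.

Besides the shell and the picture viewer there is one more tool, called after "Call:" as name(argument=value, ...), one argument or row to a line, values as JSON. carry_out: Moves the arm, as the interface text tells. Its arguments: {"type":"object","properties":{"increments":{"type":"array"},"fingers":{"type":"number"}},"required":["increments"]}

```bash
ls; mkdir -p pics
cat > h.py <<'E'
import numpy as np, cv2
from workcell import ctrl, imaging, workorder
def K(c):
    f=c["img"].shape[0]/2/np.tan(np.radians(c["fov_y"])/2)
    return np.array([[f,0,c["cx"]],[0,f,c["cy"]],[0,0,1.]]), np.array([c["k1"],0,0,0,0.])
def ext(c):
    R=cv2.Rodrigues(np.array(c["rvec"],float))[0]; return R,np.array(c["tvec"],float).ravel()
def ray(c,uv):
    k,d=K(c); p=cv2.undistortPoints(np.array(uv,float).reshape(-1,1,2),k,d).reshape(-1,2)
    R,t=ext(c); D=np.c_[p,np.ones(len(p))]@R; return -R.T@t, D   # D scaled so depth=1
def onplane(c,uv,z):
    o,D=ray(c,uv); return o+D*((z-o[2])/D[:,2])[:,None]
def bydepth(c,uv):
    o,D=ray(c,uv); z=np.array([c["depth"][int(round(v)),int(round(u))] for u,v in uv]); return o+D*z[:,None]
def cloud(c):
    h,w=c["depth"].shape; v,u=np.mgrid[:h,:w]; o,D=ray(c,np.c_[u.ravel(),v.ravel()])
    return (o+D*c["depth"].reshape(-1,1)).reshape(h,w,3)
def save(c,n): cv2.imwrite("pics/"+n,c["img"][:,:,::-1])
def proj(c,P):
    k,d=K(c); return cv2.projectPoints(np.array(P,float).reshape(-1,1,3),np.array(c["rvec"],float),np.array(c["tvec"],float),k,d)[0].reshape(-1,2)
E
python3 - <<'E'
from h import *
a=imaging.capture("top");b=imaging.capture("scene")
save(a,"top.png");save(b,"scene.png")
for c in(a,b):
    R,t=ext(c);print(c["fov_y"],c["k1"],-R.T@t,R[2])
s=ctrl.sense();print(s)
E
```

```text
pics
47.34265580489222 0.007392627836869861 [0.3322988  0.05490301 1.19672658] [ 0.12112562  0.01054531 -0.99258117]
48.106283824386985 0.04500837207946883 [-0.12178422  0.48568913  0.92264207] [ 0.53428792 -0.4083903  -0.7401039 ]
{'t': 0.1, 'q': array([ 1.21838079,  0.33279618, -0.06470631,  1.46080457,  0.02160553,
        1.34989879, -0.08848872]), 'qvel': array([ 0.00057449, -0.00191302,  0.00177329, -0.00158543,  0.00049893,
       -0.00099495, -0.00355868]), 'tau': array([ 1.55967507e-03, -6.26749992e+01,  4.91459132e-02, -3.92428851e+01,
        1.62026309e-02,  6.98539297e-03,  4.87409682e-05]), 'ee_pos': array([ 0.20231711, -0.59101865,  0.2306285 ]), 'orientation': array([ 3.14153633e+00,  1.20994499e-03, -1.24094426e+00]), 'ft_force': array([ 0.17285347, -0.18718988, -0.092316  ]), 'ft_torque': array([-0.0038815 ,  0.04070054,  0.01297843]), 'width': 0.08529168945660297}
```

View pics/top.png

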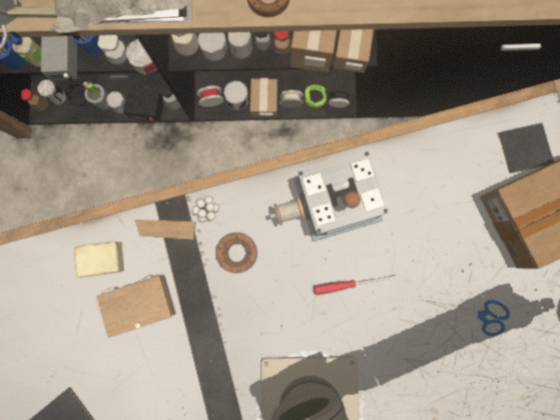

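View pics/scene.png

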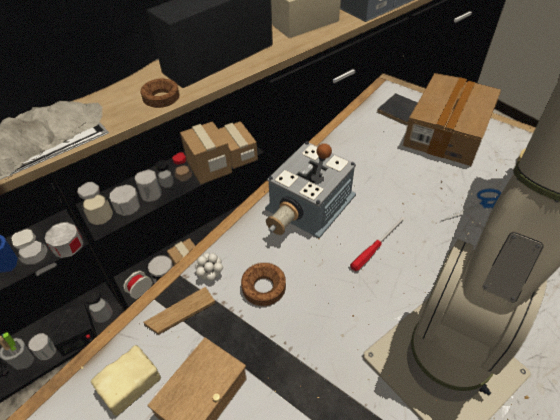

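The top view shows the box near (342,195), the knob at (352,200) and the plates at (316,185), (322,213), (363,170) and (372,198). The spool is on the left. I'll zoom in to count the studs and measure the box.

Run:
```python
from h import *
a=imaging.capture("top");im=a["img"]
cv2.imwrite("pics/crop.png",cv2.resize(im[145:250,270:410],None,fx=5.5,fy=5.5,interpolation=cv2.INTER_CUBIC)[:,:,::-1])
P=cloud(a)
hsv=cv2.cvtColor(im,cv2.COLOR_RGB2HSV)
sub=np.zeros(im.shape[:2],bool);sub[145:250,270:410]=1
pl=(sub&(im.min(2)>195)&(P[:,:,2]>.10)&(P[:,:,2]<.135)).astype(np.uint8)
cs,_=cv2.findContours(pl,cv2.RETR_EXTERNAL,cv2.CHAIN_APPROX_NONE)
for c in cs:
    if cv2.contourArea(c)<80: continue
    r=cv2.minAreaRect(c);w=onplane(a,[r[0]],.117)[0];b=onplane(a,cv2.boxPoints(r),.117)
    print(r,w.round(4),np.linalg.norm(np.diff(b,axis=0),axis=1).round(4))
m=sub&(P[:,:,2]>.165)
v,u=np.nonzero(m);print(len(u),u.mean(),v.mean(),P[m].min(0),P[m].max(0),P[m].mean(0),np.median(im[m],0))
# box top plate
m=sub&(P[:,:,2]>.105)&(P[:,:,2]<.122);q=P[m][:,:2].astype(np.float32);r=cv2.minAreaRect(q);print("top",r)
```

```text
((348.01715087890625, 205.9945068359375), (33.704830169677734, 73.19481658935547), 72.21611022949219) [ 0.4657 -0.0925  0.117 ] [0.1672 0.0768 0.1658]
((313.9174499511719, 184.22479248046875), (19.731220245361328, 19.06074333190918), 73.3007583618164) [ 0.5173 -0.0166  0.117 ] [0.0437 0.0455 0.0435]
((363.3513488769531, 168.8918914794922), (20.58601188659668, 21.02713966369629), 72.89727020263672) [ 0.5505 -0.1305  0.117 ] [0.0484 0.0476 0.0482]
306 348.6830065359477 199.07843137254903 [ 0.3322988  -0.10767396  0.19328486] [0.48536456 0.05490301 1.19672658] [ 0.44081245 -0.05950258  0.40366381] [166. 123.  95.]
top ((0.49866849184036255, -0.08174176514148712), (0.15079481899738312, 0.17317156493663788), 15.288455963134766)
```

View pics/crop.png

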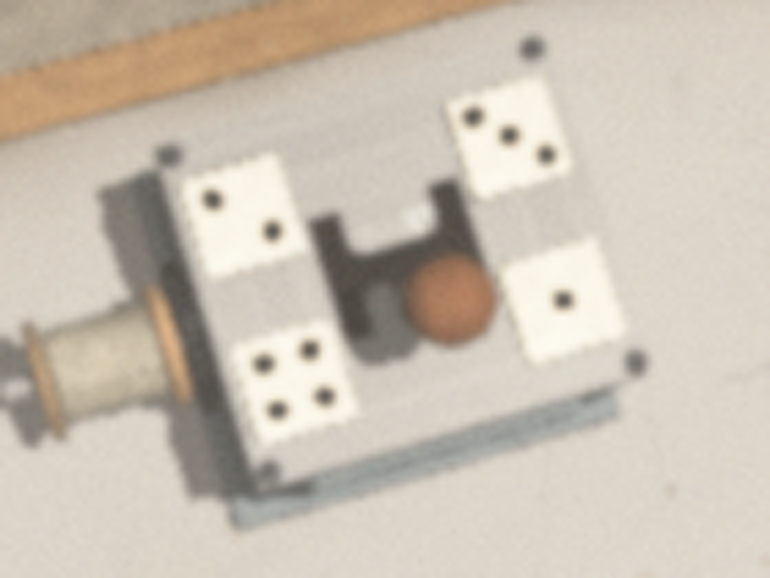

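Three studs mark the far-right corner, and the box centre is about (0.499,-0.082) with yaw about 0.27. Next I'll measure the knob from both views.

```bash
cat >> h.py <<'E'
C=np.array([.499,-.082]);YAW=.272
EX=np.array([np.cos(YAW),np.sin(YAW)]);EY=np.array([-EX[1],EX[0]])
def box(p): d=np.asarray(p)[:2]-C; return np.array([d@EX,d@EY])
def world(x,y): return C+x*EX+y*EY
def knobpx(c):
    im=c["img"].astype(int);h,s,_=cv2.split(cv2.cvtColor(c["img"],cv2.COLOR_RGB2HSV))
    m=((h<14)&(s>95)&(im[:,:,0]>60)).astype(np.uint8)
    g=proj(c,[[*C,.195]])[0];yy,xx=np.mgrid[:m.shape[0],:m.shape[1]];m[np.hypot(xx-g[0],yy-g[1])>38]=0
    cs,_=cv2.findContours(m,cv2.RETR_EXTERNAL,cv2.CHAIN_APPROX_NONE);k=max(cs,key=cv2.contourArea)
    return cv2.minEnclosingCircle(k)
def knob():
    out=[]
    for n in("top","scene"):
        c=imaging.capture(n)
        try: (u,r)=knobpx(c);o,D=ray(c,[u]);out.append((o,D[0]/np.linalg.norm(D[0])));print(n,np.round(u,1),round(r,1),"plane .193:",(box(onplane(c,[u],.193)[0])*1000).round(1))
        except Exception as e: print(n,e)
    if len(out)==2:
        (a,d),(b,e)=out;s=np.linalg.lstsq(np.c_[d,-e],b-a,rcond=None)[0];p=a+s[0]*d;q=b+s[1]*e
        print("tri",((p+q)/2).round(4),"gap",np.linalg.norm(p-q).round(4),"box mm",(box((p+q)/2)*1000).round(1))
def tool(x,y,z,yaw=None):
    "tool-axes offset from now to box (x,y), height z"
    from scipy.spatial.transform import Rotation as R
    s=ctrl.sense();Rm=R.from_euler("xyz",s["orientation"]).as_matrix();return (Rm.T@(np.r_[world(x,y),z]-s["ee_pos"])).round(4)
E
python3 - <<'E'
from h import *
knob()
s=ctrl.sense();print("tcp box",box(s["ee_pos"]));print(tool(-.085,0,.231))
E
```

```text
top [351.7 198.9] 7.3 plane .193: [-29.   -0.6]
scene [323.8 150.5] 7.3 plane .193: [-26.1  -3.4]
tri [ 0.4711 -0.0894  0.1971] gap 0.0011 box mm [-28.9   0.4]
tcp box [-0.42251019 -0.41075273]
[-3.905e-01 -3.607e-01  2.000e-04]
```

Call:
carry_out(
  increments=[
    {"offset": [0, 0, 0], "turn": [0, 0, 0.058]},
    {"offset": [-0.0228, -0.0188, 0], "turn": [0, 0, 0]},
    {"offset": [-0.0228, -0.0188, 0], "turn": [0, 0, 0]},
    {"offset": [-0.0228, -0.0188, 0], "turn": [0, 0, 0]},
    {"offset": [-0.0228, -0.0188, 0], "turn": [0, 0, 0]},
    {"offset": [-0.0228, -0.0188, 0], "turn": [0, 0, 0]},
    {"offset": [-0.0228, -0.0188, 0], "turn": [0, 0, 0]},
    {"offset": [-0.0228, -0.0188, 0], "turn": [0, 0, 0]},
    {"offset": [-0.0228, -0.0188, 0], "turn": [0, 0, 0]},
    {"offset": [-0.0228, -0.0188, 0], "turn": [0, 0, 0]},
    {"offset": [-0.0228, -0.0188, 0], "turn": [0, 0, 0]},
    {"offset": [-0.0228, -0.0188, 0], "turn": [0, 0, 0]},
    {"offset": [-0.0228, -0.0188, 0], "turn": [0, 0, 0]},
    {"offset": [-0.0228, -0.0188, 0], "turn": [0, 0, 0]},
    {"offset": [-0.0228, -0.0188, 0], "turn": [0, 0, 0]},
    {"offset": [-0.0228, -0.0188, 0], "turn": [0, 0, 0]},
    {"offset": [-0.0228, -0.0188, 0], "turn": [0, 0, 0]},
    {"offset": [-0.0228, -0.0188, 0], "turn": [0, 0, 0]},
    {"offset": [-0.0228, -0.0188, 0], "turn": [0, 0, 0]},
    {"offset": [0, 0, 0], "turn": [0, 0, 0]},
  ],
  fingers=1,
)

```text
t: 1.92
ee_pos: [0.4201, -0.0998, 0.2317]
orientation: [-3.14, 0.0, -1.292]
ft_force: [-0.2, -0.0, 0.5]
width: 0.0
```

Run:
```python
from h import *
s=ctrl.sense();print(s["t"],"tcp box",box(s["ee_pos"]),s["ee_pos"],s["orientation"],s["width"],s["ft_force"]);print(tool(-.085,0,.170))
c=imaging.capture("wrist");save(c,"w1.png");c=imaging.capture("scene");cv2.imwrite("pics/s1.png",cv2.resize(c["img"][90:270,200:440],None,fx=3,fy=3)[:,:,::-1])
```

```text
1.9167 tcp box [-0.08082534  0.00406983] [ 0.42005277 -0.09979421  0.23170816] [-3.14003313e+00  3.16952253e-04 -1.29198168e+00] 3.182119720533094e-05 [-0.15057559 -0.03585988  0.46702352]
[0.0041 0.0043 0.0617]
```

View pics/s1.png

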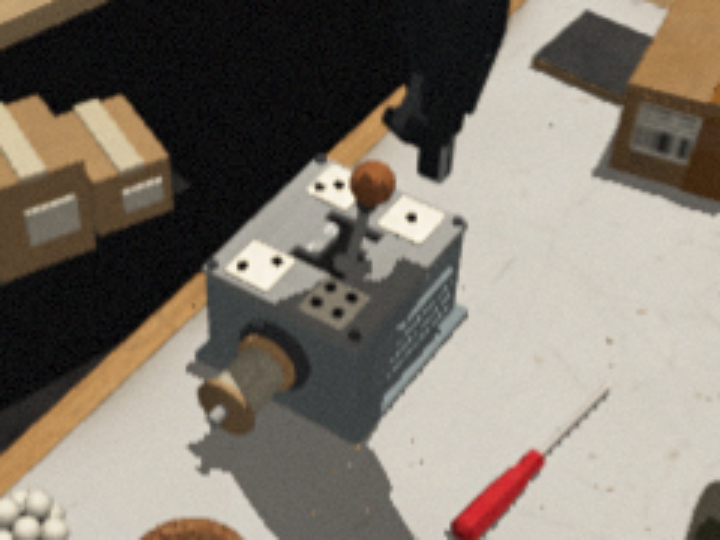

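The shut fingers hang on the near side of the knob, as planned. I'll descend and start pushing to the far side in small steps.

Call:
carry_out(
  increments=[
    {"offset": [0.004, 0.004, 0.015], "turn": [0, 0, 0.005]},
    {"offset": [0, 0, 0.015], "turn": [0, 0, 0]},
    {"offset": [0, 0, 0.015], "turn": [0, 0, 0]},
    {"offset": [0, 0, 0.014], "turn": [0, 0, 0]},
    {"offset": [0, -0.01, 0], "turn": [0, 0, 0]},
    {"offset": [0, -0.01, 0], "turn": [0, 0, 0]},
    {"offset": [0, -0.008, 0], "turn": [0, 0, 0]},
    {"offset": [0, -0.006, 0], "turn": [0, 0, 0]},
    {"offset": [0, -0.006, 0], "turn": [0, 0, 0]},
    {"offset": [0, -0.006, 0], "turn": [0, 0, 0]},
    {"offset": [0, 0, 0], "turn": [0, 0, 0]},
  ],
)

```text
t: 2.93
ee_pos: [0.4609, -0.0975, 0.1726]
orientation: [-3.141, 0.0, -1.303]
ft_force: [-2.3, -0.2, 1.3]
width: -0.0002
```

Run:
```python
from h import *
s=ctrl.sense();print(s["t"],"tcp box",box(s["ee_pos"]),s["ee_pos"],s["orientation"],s["ft_force"])
knob()
c=imaging.capture("scene");cv2.imwrite("pics/s2.png",cv2.resize(c["img"][90:270,200:440],None,fx=3,fy=3)[:,:,::-1])
```

```text
2.9333 tcp box [-0.04089493 -0.00472359] [ 0.46087758 -0.0975367   0.17256586] [-3.14096830e+00  8.54760958e-05 -1.30337042e+00] [-2.2642918  -0.17308144  1.31751172]
top max() iterable argument is empty
scene [316.5 149.5] 6.5 plane .193: [-10.3   3.6]
```

View pics/s2.png

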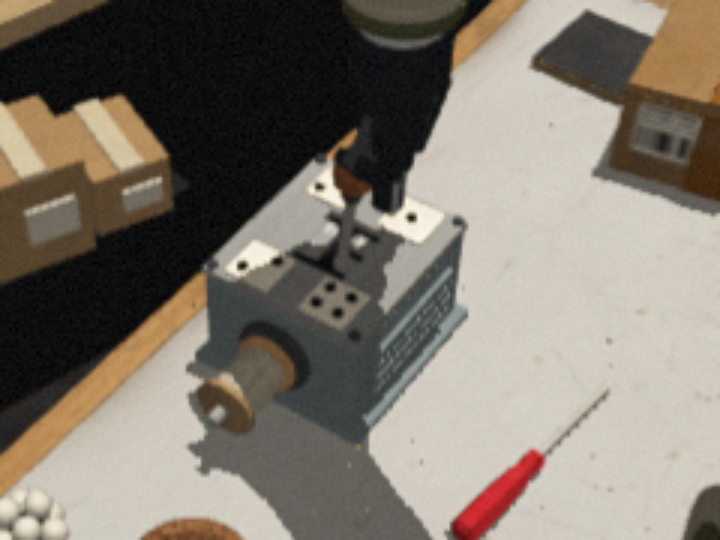

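The lever is moving: the knob is near x=-12 mm with about 2.3 N on it. I'll push on to the cross channel.

Call:
carry_out(
  increments=[
    {"offset": [-0.002, -0.004, 0], "turn": [0, 0, 0]},
    {"offset": [-0.002, -0.004, 0], "turn": [0, 0, 0]},
    {"offset": [0, -0.003, 0], "turn": [0, 0, 0]},
    {"offset": [0, 0, 0], "turn": [0, 0, 0]},
  ],
)

```text
t: 3.42
ee_pos: [0.4698, -0.091, 0.1723]
orientation: [-3.141, -0.0, -1.304]
ft_force: [-1.2, -1.7, 0.2]
width: 0.0002
```

Call:
carry_out(
  increments=[
    {"offset": [0, -0.002, 0], "turn": [0, 0, 0]},
    {"offset": [0, 0, 0], "turn": [0, 0, 0]},
  ],
)

```text
t: 3.58
ee_pos: [0.4715, -0.0905, 0.1723]
orientation: [-3.142, 0.0, -1.304]
ft_force: [-1.4, -1.4, 0.8]
width: -0.0004
```

Call:
carry_out(
  increments=[
    {"offset": [0, -0.002, 0], "turn": [0, 0, 0]},
    {"offset": [0, 0, 0], "turn": [0, 0, 0]},
  ],
)

```text
t: 3.75
ee_pos: [0.4734, -0.09, 0.1723]
orientation: [-3.141, 0.0, -1.304]
ft_force: [-1.8, -1.8, 2.0]
width: -0.0001
```

Run:
```python
from h import *
s=ctrl.sense();print(s["t"],"tcp box",box(s["ee_pos"]),s["ee_pos"],s["ft_force"])
knob()
```

```text
3.75 tcp box [-0.02676497 -0.00083564] [ 0.47344353 -0.08999555  0.17230986] [-1.77576379 -1.80116258  1.97402563]
top max() iterable argument is empty
scene [311.  147.5] 6.1 plane .193: [4.2 5. ]
```

Call:
carry_out(
  increments=[
    {"offset": [0, 0.01, 0], "turn": [0, 0, 0]},
    {"offset": [0, 0.02, 0], "turn": [0, 0, 0]},
    {"offset": [-0.02, 0.01, 0], "turn": [0, 0, 0]},
    {"offset": [-0.03, 0, 0], "turn": [0, 0, 0]},
    {"offset": [-0.03, 0, 0], "turn": [0, 0, 0]},
    {"offset": [-0.03, 0, 0], "turn": [0, 0, 0]},
    {"offset": [0, 0, 0], "turn": [0, 0, 0]},
  ],
)

```text
t: 4.43
ee_pos: [0.4043, 0.0102, 0.1725]
orientation: [-3.141, -0.0, -1.298]
ft_force: [0.7, -0.0, 0.5]
width: -0.0001
```

Run:
```python
from h import *
s=ctrl.sense();print(s["t"],"tcp box",box(s["ee_pos"]),s["ee_pos"],s["ft_force"])
knob()
c=imaging.capture("top");cv2.imwrite("pics/t3.png",cv2.resize(c["img"][145:250,270:410],None,fx=5.5,fy=5.5,interpolation=cv2.INTER_CUBIC)[:,:,::-1])
```

```text
4.4333 tcp box [-0.06649113  0.11422132] [0.40426686 0.01015863 0.17251067] [ 0.6659391  -0.04451649  0.45240156]
top [349.  185.5] 7.2 plane .193: [-0.  -3.9]
scene max() iterable argument is empty
```

View pics/t3.png

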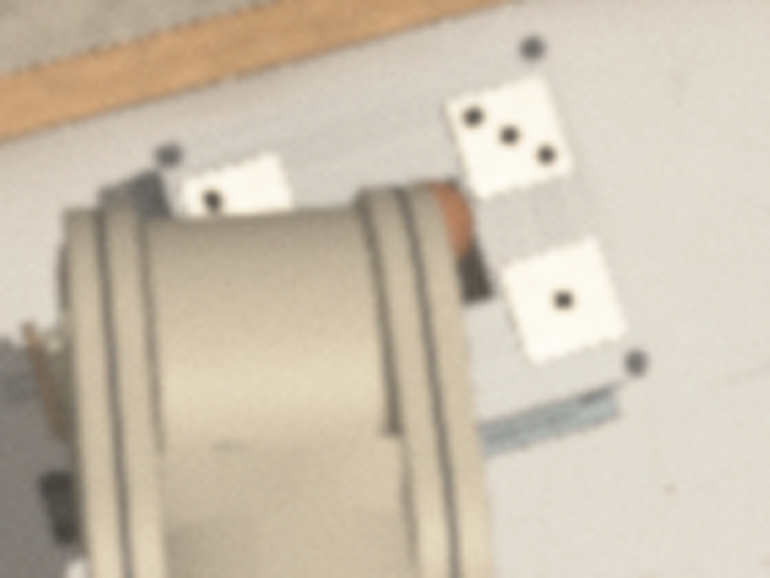

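Part of the knob shows at about (349,186), so it sits at x≈0 in the cross channel. Next I'll go round to its left and push right.

Call:
carry_out(
  increments=[
    {"offset": [0.014, -0.024, 0], "turn": [0, 0, 0]},
    {"offset": [0.02, -0.024, 0], "turn": [0, 0, 0]},
    {"offset": [0.02, -0.02, 0], "turn": [0, 0, 0]},
    {"offset": [0, 0, 0], "turn": [0, 0, 0]},
  ],
)

```text
t: 4.92
ee_pos: [0.4886, -0.0331, 0.1715]
orientation: [-3.141, 0.001, -1.309]
ft_force: [-1.2, -0.2, -0.8]
width: -0.0001
```

Run:
```python
from h import *
s=ctrl.sense();print(s["t"],"tcp box",box(s["ee_pos"]),s["ee_pos"],s["orientation"],s["ft_force"])
print(tool(.002,.035,.172),tool(.002,-.018,.172))
```

```text
4.9167 tcp box [0.00310077 0.04995011] [ 0.48856725 -0.03305324  0.17149113] [-3.14079464e+00  1.02632761e-03 -1.30941851e+00] [-1.19544395 -0.15196474 -0.75779608]
[ 0.015   0.0009 -0.0005] [ 0.068   0.0004 -0.0006]
```

Call:
carry_out(
  increments=[
    {"offset": [0.01, 0.001, 0], "turn": [0, 0, 0]},
    {"offset": [0.008, 0, 0], "turn": [0, 0, 0]},
    {"offset": [0.008, 0, 0], "turn": [0, 0, 0]},
    {"offset": [0.008, 0, 0], "turn": [0, 0, 0]},
    {"offset": [0, 0, 0], "turn": [0, 0, 0]},
  ],
)

```text
t: 5.33
ee_pos: [0.4935, -0.0636, 0.1726]
orientation: [-3.141, -0.001, -1.306]
ft_force: [-0.8, 1.0, 1.7]
width: 0.0001
```

Run:
```python
from h import *
s=ctrl.sense();print(s["t"],"tcp box",box(s["ee_pos"]),s["orientation"],s["ft_force"])
knob()
print(tool(.002,-.018,.172))
```

```text
5.3333 tcp box [-0.00040154  0.01917429] [-3.14142105e+00 -8.03839210e-04 -1.30598416e+00] [-0.78151255  1.04994632  1.72772306]
top max() iterable argument is empty
scene [318.  143.5] 6.3 plane .193: [ -1.4 -16.3]
[ 0.0386 -0.0024  0.0005]
```

Call:
carry_out(
  increments=[
    {"offset": [0.008, -0.002, 0], "turn": [0, 0, 0]},
    {"offset": [0.008, -0.001, 0], "turn": [0, 0, 0]},
    {"offset": [0.008, 0, 0], "turn": [0, 0, 0]},
    {"offset": [0, 0, 0], "turn": [0, 0, 0]},
  ],
)

```text
t: 5.77
ee_pos: [0.5028, -0.0862, 0.1719]
orientation: [3.141, -0.0, -1.306]
ft_force: [-0.7, 0.7, -0.9]
width: 0.0004
```

Run:
```python
from h import *
s=ctrl.sense();print(s["t"],"tcp box",box(s["ee_pos"]),s["orientation"],s["ft_force"])
knob()
c=imaging.capture("scene");cv2.imwrite("pics/s4.png",cv2.resize(c["img"][90:240,240:400],None,fx=4,fy=4)[:,:,::-1])
print(tool(.002,-.018,.172))
```

```text
5.7667 tcp box [ 0.00252567 -0.00505853] [ 3.14099139e+00 -3.79240334e-05 -1.30603774e+00] [-0.66670871  0.70595048 -0.87382402]
top max() iterable argument is empty
scene [323.  138.5] 6.3 plane .193: [ -1.3 -38.3]
[0.0146 0.0011 0.0004]
```

View pics/s4.png

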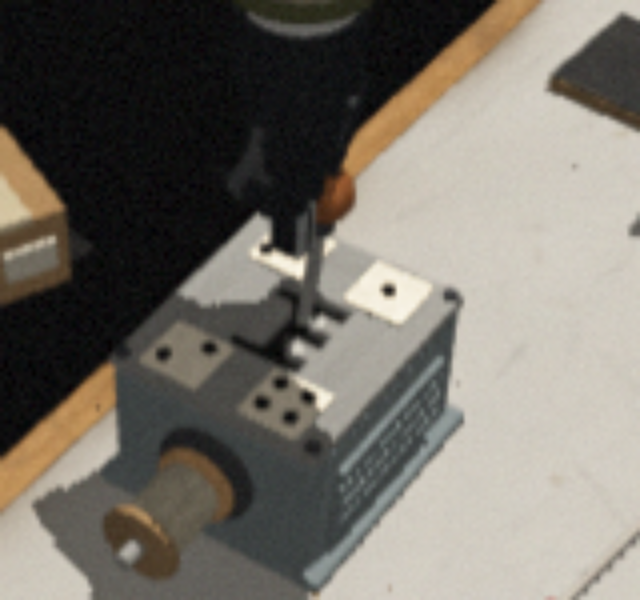

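The lever is going right along the cross channel, with the knob at y≈-38 mm. I'll finish against the right wall gently.

Call:
carry_out(
  increments=[
    {"offset": [0.005, 0, 0], "turn": [0, 0, 0]},
    {"offset": [0.005, 0, 0], "turn": [0, 0, 0]},
    {"offset": [0, 0, 0], "turn": [0, 0, 0]},
  ],
)

```text
t: 6.17
ee_pos: [0.5055, -0.0947, 0.1722]
orientation: [3.142, -0.0, -1.305]
ft_force: [0.2, 0.8, -0.6]
width: -0.0002
```

Call:
carry_out(
  increments=[
    {"offset": [0.003, 0, 0], "turn": [0, 0, 0]},
    {"offset": [0, 0, 0], "turn": [0, 0, 0]},
  ],
)

```text
t: 6.33
ee_pos: [0.5062, -0.0971, 0.1722]
orientation: [3.142, 0.0, -1.304]
ft_force: [-0.3, 1.8, 0.0]
width: 0.0001
```

Run:
```python
from h import *
s=ctrl.sense();print(s["t"],"tcp box",box(s["ee_pos"]),s["ft_force"])
knob()
```

```text
6.3333 tcp box [ 0.00284714 -0.01645637] [-0.33989727  1.84617973  0.03335066]
top max() iterable argument is empty
scene [325.  137.2] 6.5 plane .193: [ -2.7 -45. ]
```

Call:
carry_out(
  increments=[
    {"offset": [0.002, 0, 0], "turn": [0, 0, 0]},
    {"offset": [0, 0, 0], "turn": [0, 0, 0]},
  ],
)

```text
t: 6.6
ee_pos: [0.5067, -0.0988, 0.1723]
orientation: [3.142, -0.0, -1.304]
ft_force: [-0.3, 1.4, -1.5]
width: 0.0
```

Call:
carry_out(
  increments=[
    {"offset": [0.002, 0, 0], "turn": [0, 0, 0]},
    {"offset": [0, 0, 0], "turn": [0, 0, 0]},
  ],
)

```text
t: 6.77
ee_pos: [0.5072, -0.1008, 0.1722]
orientation: [3.142, 0.0, -1.304]
ft_force: [-0.1, 2.8, -1.9]
width: 0.0005
```

Run:
```python
from h import *
s=ctrl.sense();print(s["t"],"tcp box",box(s["ee_pos"]),s["ft_force"])
knob()
```

```text
6.7667 tcp box [ 0.00282028 -0.02028838] [-0.11449722  2.7639003  -1.92251502]
top max() iterable argument is empty
scene [326. 137.] 6.7 plane .193: [ -4.1 -47. ]
```

Call:
carry_out(
  increments=[
    {"offset": [-0.01, 0, 0], "turn": [0, 0, 0]},
    {"offset": [-0.025, 0, 0], "turn": [0, 0, 0]},
    {"offset": [-0.03, 0.02, 0], "turn": [0, 0, 0]},
    {"offset": [-0.02, 0.03, 0], "turn": [0, 0, 0]},
    {"offset": [0, 0.03, 0], "turn": [0, 0, 0]},
    {"offset": [0, 0, 0], "turn": [0, 0, 0]},
  ],
)

```text
t: 7.37
ee_pos: [0.4035, -0.04, 0.1721]
orientation: [3.139, -0.003, -1.304]
ft_force: [1.0, -0.6, -0.0]
width: 0.0001
```

Run:
```python
from h import *
s=ctrl.sense();print(s["t"],"tcp box",box(s["ee_pos"]),s["ft_force"])
knob()
c=imaging.capture("top");cv2.imwrite("pics/t5.png",cv2.resize(c["img"][145:250,270:410],None,fx=5.5,fy=5.5,interpolation=cv2.INTER_CUBIC)[:,:,::-1])
```

```text
7.3667 tcp box [-0.08067394  0.0661322 ] [ 1.04838105 -0.60091838 -0.02501018]
top [369.5 178.5] 7.0 plane .193: [  1.8 -50. ]
scene max() iterable argument is empty
```

View pics/t5.png

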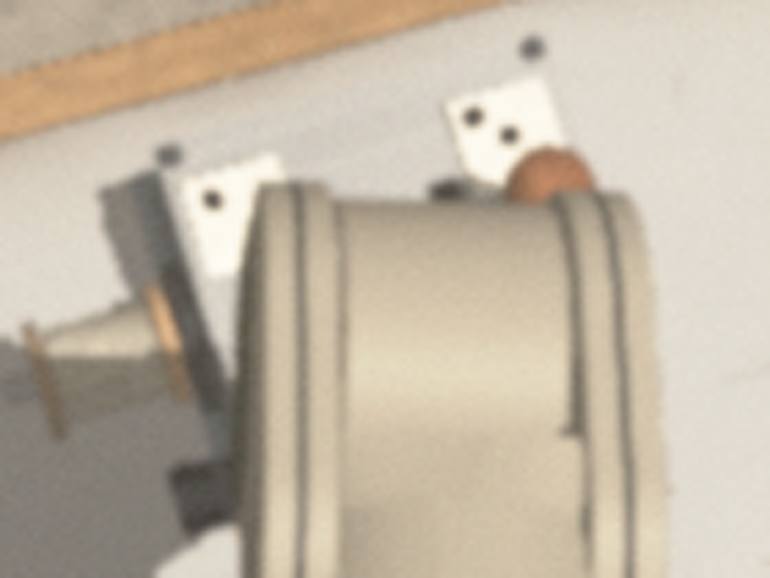

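The visible cap of the knob centres at about (370,180), i.e. box (-1,-51) mm, so the lever is at the right column. I'll move to its near side and push to the far side.

Call:
carry_out(
  increments=[
    {"offset": [0.029, 0, 0], "turn": [0, 0, 0]},
    {"offset": [0.029, 0, 0], "turn": [0, 0, 0]},
    {"offset": [0.029, 0, 0], "turn": [0, 0, 0]},
    {"offset": [0.029, 0, 0], "turn": [0, 0, 0]},
    {"offset": [0, 0, 0], "turn": [0, 0, 0]},
  ],
)

```text
t: 7.93
ee_pos: [0.4395, -0.1568, 0.1719]
orientation: [-3.141, -0.0, -1.31]
ft_force: [-0.7, -0.5, -0.5]
width: 0.0001
```

Run:
```python
from h import *
s=ctrl.sense();print(s["t"],"tcp box",box(s["ee_pos"]),s["orientation"],s["ft_force"])
knob()
print(tool(-.03,-.05,.17),tool(.012,-.049,.17))
```

```text
7.9333 tcp box [-0.07743871 -0.05608947] [-3.14105346e+00 -2.47640677e-04 -1.30990028e+00] [-0.71531119 -0.48138073 -0.53629514]
top [369.6 179.4] 7.2 plane .193: [ -0.1 -49.6]
scene [324.1 135.9] 7.2 plane .193: [  1.9 -47.8]
tri [ 0.5132 -0.1289  0.1925] gap 0.0026 box mm [  1.1 -49. ]
[-0.0017 -0.0466  0.0019] [-0.003  -0.0886  0.0019]
```

Both views put the knob at (1,-49) mm, height 192 mm. I'll push far.

Call:
carry_out(
  increments=[
    {"offset": [-0.003, -0.012, 0.002], "turn": [0, 0, 0]},
    {"offset": [-0.002, -0.014, 0], "turn": [0, 0, 0]},
    {"offset": [-0.001, -0.012, 0], "turn": [0, 0, 0]},
    {"offset": [0, -0.008, 0], "turn": [0, 0, 0]},
    {"offset": [0, -0.007, 0], "turn": [0, 0, 0]},
    {"offset": [0, -0.007, 0], "turn": [0, 0, 0]},
    {"offset": [0, -0.007, 0], "turn": [0, 0, 0]},
    {"offset": [0, 0, 0], "turn": [0, 0, 0]},
  ],
)

```text
t: 8.7
ee_pos: [0.5021, -0.1275, 0.1702]
orientation: [-3.141, 0.0, -1.303]
ft_force: [-2.0, 0.2, 1.4]
width: -0.0004
```

Run:
```python
from h import *
s=ctrl.sense();print(s["t"],"tcp box",box(s["ee_pos"]),s["orientation"],s["ft_force"])
knob()
```

```text
8.7 tcp box [-0.00928524 -0.04466404] [-3.14142262e+00  4.96234621e-04 -1.30334891e+00] [-2.0328243   0.19184818  1.36158211]
top max() iterable argument is empty
scene [316.5 137. ] 5.4 plane .193: [ 14.5 -34.1]
```

Call:
carry_out(
  increments=[
    {"offset": [0.001, -0.006, 0], "turn": [0, 0, 0]},
    {"offset": [0.001, -0.006, 0], "turn": [0, 0, 0]},
    {"offset": [0, -0.004, 0], "turn": [0, 0, 0]},
    {"offset": [0, 0, 0], "turn": [0, 0, 0]},
  ],
)

```text
t: 9.13
ee_pos: [0.5178, -0.1255, 0.1701]
orientation: [-3.141, 0.0, -1.304]
ft_force: [-1.3, 0.8, -0.9]
width: -0.0
```

Call:
carry_out(
  increments=[
    {"offset": [0, -0.003, 0], "turn": [0, 0, 0]},
    {"offset": [0, 0, 0], "turn": [0, 0, 0]},
  ],
)

```text
t: 9.3
ee_pos: [0.5204, -0.1249, 0.1702]
orientation: [-3.142, 0.0, -1.304]
ft_force: [-2.5, 0.6, -1.3]
width: 0.0002
```

Call:
carry_out(
  increments=[
    {"offset": [0, -0.002, 0], "turn": [0, 0, 0]},
    {"offset": [0, 0, 0], "turn": [0, 0, 0]},
  ],
)

```text
t: 9.47
ee_pos: [0.5222, -0.1245, 0.1703]
orientation: [-3.141, -0.0, -1.304]
ft_force: [-2.0, 0.3, -1.3]
width: -0.0002
```

Run:
```python
from h import *
s=ctrl.sense();print(s["t"],"tcp box",box(s["ee_pos"]),s["ft_force"])
knob()
```

```text
9.4667 tcp box [ 0.0109298  -0.04713362] [-2.04528775  0.2930506  -1.26331892]
top max() iterable argument is empty
scene [309.5 133.5] 6.4 plane .193: [ 35.5 -35.3]
```

Home is close, so I'll go in 2 mm steps until the force rises.

Call:
carry_out(
  increments=[
    {"offset": [0, -0.002, 0], "turn": [0, 0, 0]},
    {"offset": [0, 0, 0], "turn": [0, 0, 0]},
  ],
)

```text
t: 9.73
ee_pos: [0.5237, -0.1241, 0.1702]
orientation: [3.141, -0.0, -1.304]
ft_force: [-4.0, -0.8, -0.7]
width: 0.0001
```

Call:
carry_out(
  increments=[
    {"offset": [0, -0.002, 0], "turn": [0, 0, 0]},
    {"offset": [0, 0, 0], "turn": [0, 0, 0]},
  ],
)

```text
t: 9.9
ee_pos: [0.5247, -0.124, 0.17]
orientation: [3.139, 0.0, -1.305]
ft_force: [-8.7, -1.6, 1.8]
width: -0.0002
```

The force rose to 8.7 N, so the lever is at the stop. I'll back off and lift clear.

Call:
carry_out(
  increments=[
    {"offset": [0, 0.01, 0], "turn": [0, 0, 0]},
    {"offset": [0, 0.025, 0], "turn": [0, 0, 0]},
    {"offset": [0, 0.03, 0], "turn": [0, 0, 0]},
    {"offset": [0, 0.03, -0.02], "turn": [0, 0, 0]},
    {"offset": [0.03, 0, -0.03], "turn": [0, 0, 0]},
    {"offset": [0.03, 0, 0], "turn": [0, 0, 0]},
    {"offset": [0.03, 0, 0], "turn": [0, 0, 0]},
    {"offset": [0.03, 0, 0], "turn": [0, 0, 0]},
    {"offset": [0.03, 0, 0], "turn": [0, 0, 0]},
    {"offset": [0.03, 0, 0], "turn": [0, 0, 0]},
    {"offset": [0, 0, 0], "turn": [0, 0, 0]},
  ],
)

```text
t: 10.82
ee_pos: [0.4811, -0.3279, 0.2195]
orientation: [-3.141, -0.002, -1.31]
ft_force: [-0.8, -0.2, -0.0]
width: -0.0004
```

Run:
```python
from h import *
s=ctrl.sense();print(s["t"],"tcp box",box(s["ee_pos"]),s["ee_pos"],s["ft_force"])
knob()
c=imaging.capture("top");cv2.imwrite("pics/t6.png",cv2.resize(c["img"][145:250,270:410],None,fx=5.5,fy=5.5,interpolation=cv2.INTER_CUBIC)[:,:,::-1])
```

```text
10.8167 tcp box [-0.08329171 -0.2320209 ] [ 0.48110485 -0.32786779  0.2195215 ] [-0.79563153 -0.2480167  -0.0119398 ]
top [362.6 162.1] 7.4 plane .193: [ 39.9 -47. ]
scene [310.5 131.1] 7.3 plane .193: [ 38.5 -44.1]
tri [ 0.5508 -0.117   0.1897] gap 0.0003 box mm [ 40.5 -47.6]
```

View pics/t6.png

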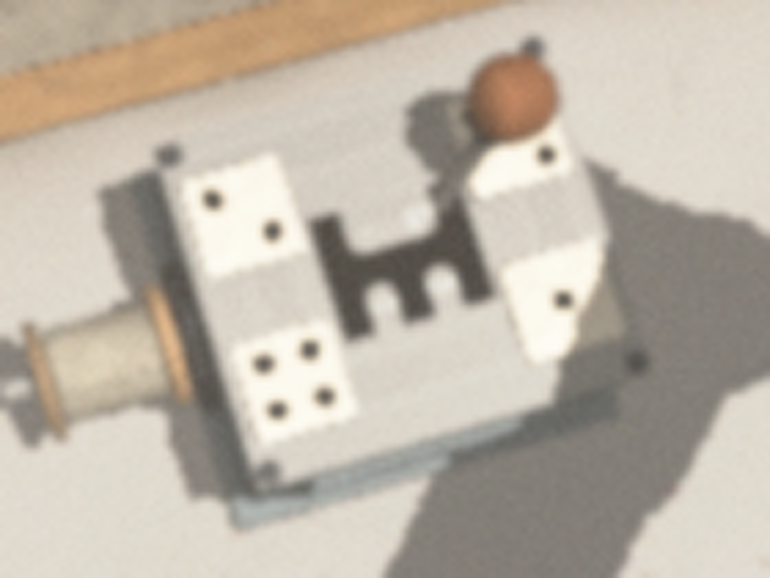

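The picture shows the stick in the far-right slot beside the three-stud plate, with the robot clear. The measured knob is at (40.5,-47.6) mm, against (41,-48) for home.

```bash
python3 -c "
from h import *
print(workorder.job_done())"
```

```text
the job is handed in; nothing more can be done
None
```

The lever is fully home in the far-right slot, which is the one marked by the three-stud plate, and the job is handed in. I used the shut fingertips for three pushes: far out of the parking slot, right along the cross channel, then far into the slot. At the last stop the force rose from about 2 N to 8.7 N. It took about 11 s of the 42 s allowed.

**Last checks:** With the arm withdrawn about 0.2 m, both cameras put the knob at box (40.5, -47.6) mm, against the expected (41, -48). The measured height was 190 mm against 186 mm, so 4 mm high, which I put down to image error. The last picture shows the stick in the far-right slot.

**Weaker checks:** While the gripper hid the knob, the single-camera readings were off by several mm, by about 13 mm sideways in the last push. During those pushes I relied on fingertip position and force instead. I did not re-measure the loose things on the bench at the end, but the arm never went near them.

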